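# Clear the hinge seat and hold the hatch door on its hinge

## Robot

A 6-joint arm with a two-finger parallel gripper is mounted at the origin on a cart in front of the work surface, level with it; the furniture and walls round the work are solid. World frame = base frame: x ahead of the robot, y to its left, z up, the work surface at z = 0. Lengths are in m, angles in rad, forces in N, time in s.
With the tool pointing down it reaches from about 0.25 to 0.775 m from the base axis. Payload 8.9 kg.
Tool frame: the origin (TCP) lies midway between the tips of the shut fingers; the grasp point (between the pads) lies 19 mm behind it; z points along the fingers, y is the line along which they close (so a half turn about z gives the same grasp; the last joint's range is limited). The gripper opens to 85 mm and grips with 20 to 120 N. Pads are 22 mm wide; open, the fingers measure 114 mm over their backs; the gripper's body (76 mm by 85 mm) begins 54 mm behind the grasp point. The pads swing forward as they close: fully open they stand 13 mm farther back than shut.
Start: joints at [-1.456, 0.291, -0.153, 1.127, 0, 1.431], TCP at [0.132, -0.508, 0.231] pointing down, gripper open.
Joint ranges: [-2.52, 2.52], [-0.91, 1.74], [-1.3, 1.37], [-1.96, 2.02], [-1.52, 1.47], [-3.14, 3.14]. Speed limits (rad/s): [2.22, 2.22, 2.79, 3.14, 3.14, 3.14].

## Interface

Orientations are given as a unit quaternion [x, y, z, w].
In Python, from station import * gives the robot as it stands.
- The arm moves only by the tool carry_out, never from a script. Its argument "motion" is a list of rows, each an object of numbers: "tx", "ty", "tz": the shift along the tool's x, y, z in mm; "rx", "ry", "rz": the turn, a rotation vector about the tool's x, y, z in rad. A call has 1 to 20 rows; each row is the pose to reach, as a shift and turn from the pose commanded when the call began, along the tool's axes at that moment; what a row does not reach only later rows make up. A row lasts 1/8 s, in which the tool goes at most 62.5 mm and 10.7 degrees, less where a joint would pass 70% of its speed; a pose out of reach is approached as far as the arm can. A call with a gripper value outside its range is refused whole. "gripper" is the opening, from -1 (shut) to 1 (fully open), set as the call begins (left out, the last holds). The fingers move at their own pace and stop on an object; the grip force is fixed at half the most. Time passes only in rows, so rows that repeat a pose let the fingers close. It gives the time, the measured TCP pose, the force, the opening and the grip force at its end, in the units of the state.
- state(): the state, without advancing time (a new reading comes with each control period).
- read_camera(name): name is "scene" or "side" or "wrist"; returns the picture (420x560x3 uint8, red, green, blue); there is no depth.
- calibration(name): a dict with "mtx" (3x3 intrinsics, pixels), "R" (3x3) and "t" (3): a world point X has camera coordinates R X + t; the wrist camera has in their place "hand_eye" (4x4, takes a point from camera to tool coordinates, whose origin is the TCP and whose axes are the flange's). Camera axes: x right, y down, z forward; pixel columns grow to the right and rows downward; lengths in m; the calibration is good to about 2 mm. A picture is of the moment at which its call begins: read the wrist's pose just before it. calibration takes no time and is no camera call.
- finish_job(): hands the job in; it is judged then, once.
The state is a dict: "time_s": time; "q": joint angles; "qvel": joint speeds; "joint_efforts": joint torques, N m; "tcp_pos": TCP position; "tool_rot": TCP orientation; "contact_force": force on the tool from outside, world axes, zero at the start; "moment": the same for the moment, N m; "width": finger opening in m; "grasp_force": force on a finger pad.
Only numpy, scipy, OpenCV 4.12 (cv2) and the standard library are available. Lean on these libraries where they do the work, as an engineer would, in place of code of your own. Each camera call takes 0.05 s, during which the arm holds its last target. There are 200 camera calls.

## Task

With the yellow scraper block (not the fingers or the door), wipe the three blue chips off the top of the white jamb block, then stand the scraper back on the bench. Next lift the blue hatch door by its grey pull and lower its two hinge knuckles into the gaps between the jamb block's knuckles, fully home in the orange cradles and level, so that the knuckle holes line up for the pin. Finish while still holding the door there by its pull, and leave the beaker, dropper bottle and petri dish where they are.

Things in the scene. Friction and masses are not known exactly. Their poses are not given: they have to be found in the camera images.
- jamb: white jamb block, fixed, 80 (x) x 104 (y) mm, flat aluminium seat plate on top at z 85 mm. Origin: centre of its underside; x points away from its hinge edge, y along the hinge, z up. A dark foot plate 8 mm thick reaches from x -44 to 72, y -75 to 75 mm. Three steel knuckles stand 16 mm off its -x face (see jamb_axis). A brass pin waits in the +y end knuckle, sticking out to y 82 mm
- jamb_axis (a point): middle of the jamb's hinge axis, at x -56, y 0, z 77 mm in the jamb's frame, same axes (y is the hinge axis). Knuckles 16 mm in diameter, tops level with the seat, at y -47..-31, -9..9 and 31..47 mm: two gaps 22 mm wide, centred at y -20 and 20. Under each gap an orange V cradle, open upward with 45 degree sides, centres a 16 mm knuckle on this axis
- door: loose blue hatch door, about 0.35 kg, lying flat: panel 90 (x) x 104 (y) x 16 mm with a steel hinge leaf on it (top at z 19 mm). Origin: centre of the panel's underside; x points to its hinge edge, z up. Two steel knuckles, 16 mm in diameter and 16 mm long, centred at y = -20 and +20 mm, 16 mm beyond the panel's edge. A grey pull stands on the panel across its middle.
- door_axis (a point): middle of the door's hinge axis, at x 61, y 0, z 11 mm in the door's frame, same axes (y is the hinge axis). Fitted, it coincides with jamb_axis, its x and y axes point the same ways as the jamb's, and the tops of both hinge leaves are level
- door_pull (a point): place to grip the door: the grey pull's bar, 16 mm thick (x), 64 mm long (y), from z 30 to 56 mm above the door's underside; this point is at x 0, y 0, z 44 mm in the door's frame, same axes. 12 mm square posts stand under the bar's ends
- scraper: loose yellow scraper block with a black rubber foot, standing upright: 24 (x) x 84 (y) x 52 mm high, 0.12 kg; grip it across its 24 mm. Origin: centre of its underside, z up
- chip1: blue chip, 15 x 10 x 7 mm, loose on the jamb block's top at the start; origin: centre of its underside
- chip2: another such blue chip
- chip3: another such blue chip
- small_beaker: small clear beaker, 54 mm across, 69 mm high, a bystander; origin: centre of its underside
- dropper: white dropper bottle, 37 mm across, 133 mm high, a bystander; origin: centre of its underside
- petri: petri dish, 91 mm across, 15 mm high, a bystander; origin: centre of its underside
Things that resemble listed ones, but are neither listed nor needed, are in the scene too. Several things have the shape of the scraper; the one meant has the colours described above. Of the things that look like the door, take the one that is nearest to the robot's base at the start.

How it is judged:
On the way, in this order (a step that is already met when the one before it is completed fails the run):
1. all three chips are off the jamb block while the fingers hold the scraper (height (world z) of each of chip1, chip2, chip3 below 0.05 m and contact force between the fingers and scraper above 1 N), for 0.1 s.
2. the scraper stands upright on the bench again, let go, and the door is lifted in the fingers (height (world z) of scraper below 0.008 m and angle between scraper's own z axis and vertical below 0.12 rad and contact force between the fingers and scraper below 0.3 N and height (world z) of door above 0.02 m and contact force between the fingers and door above 1 N), for 0.2 s.
At the end, for the whole second after the job is handed in: Door gripped (over 2 N), still, its hinge axis on the jamb's: within 2.5 mm across, 4 mm along, 0.06 rad; door level with the jamb block within 0.1 rad and clear of the bench. All chips off the block; scraper upright on the bench, not touched by the fingers (x of door_axis in the frame of jamb_axis between -0.0025 and 0.0025 m and z of door_axis in the frame of jamb_axis between -0.0025 and 0.0025 m and y of door_axis in the frame of jamb_axis between -0.004 and 0.004 m and angle between the y axis of door and the y axis of jamb, either way round below 0.06 rad and angle between the z axis of door and the z axis of jamb, either way round below 0.1 rad and height (world z) of door above 0.05 m and contact force between the fingers and door above 2 N and linear speed of door below 0.02 m/s and height (world z) of each of chip1, chip2, chip3 below 0.05 m and height (world z) of scraper below 0.008 m and angle between scraper's own z axis and vertical below 0.12 rad and contact force between the fingers and scraper below 0.3 N); the arm keeps its last pose, push and grip.
It fails at once if the fingers or the door touch a chip that still lies on the jamb block ((contact force between the fingers and chip1 above 0.5 N and height (world z) of chip1 above 0.075 m) or (contact force between door and chip1 above 0.5 N and height (world z) of chip1 above 0.075 m) or (contact force between the fingers and chip2 above 0.5 N and height (world z) of chip2 above 0.075 m) or (contact force between door and chip2 above 0.5 N and height (world z) of chip2 above 0.075 m) or (contact force between the fingers and chip3 above 0.5 N and height (world z) of chip3 above 0.075 m) or (contact force between door and chip3 above 0.5 N and height (world z) of chip3 above 0.075 m)).
It fails at once if the beaker, dropper bottle or petri dish is shifted by more than 30 mm (distance of any of small_beaker, dropper, petri from where it was at the start of the episode above 0.03 m).
It also fails if it takes over 64 s, if anything falls off the work surface, if the arm or the gripper's body presses on something with over 40 N, if the wrist force passes 120 N, or if a joint passes its speed limit or range.

## Working session

There is one attempt and no reset: what is moved stays moved. The work goes in short steps, Python scripts to look and compute and a tool call to move; the robot and the scene stay as the last step left them, time stands still between calls to the robot, and variables do not carry over. Pictures are saved under pics/ and viewed, at most 10 in all, crops included, and the job is handed in when it is done.

Besides the shell and the picture viewer there is one more tool, called after "Call:" as name(argument=value, ...), one argument or row to a line, values as JSON. carry_out: Moves the arm, as the interface text tells. Its arguments: {"type":"object","properties":{"motion":{"type":"array","items":{"type":"object","properties":{"tx":{"type":"number"},"ty":{"type":"number"},"tz":{"type":"number"},"rx":{"type":"number"},"ry":{"type":"number"},"rz":{"type":"number"}}}},"gripper":{"type":"number"}},"required":["motion"]}

```bash
mkdir -p pics
cat > h.py <<'E'
from station import *
import numpy as np, cv2
from scipy.spatial.transform import Rotation as Ro
def cam(n):
    c=calibration(n); K=np.array(c["mtx"])
    if n=="wrist":
        s=state(); H=np.array(c["hand_eye"]); T=np.eye(4); T[:3,:3]=Ro.from_quat(s["tool_rot"]).as_matrix(); T[:3,3]=s["tcp_pos"]
        W=T@H; R=W[:3,:3].T; t=-R@W[:3,3]
    else: R=np.array(c["R"]); t=np.array(c["t"])
    return K,R,t
def ray(C,px,z):
    K,R,t=C; px=np.atleast_2d(px).astype(float); d=(np.linalg.inv(K)@np.c_[px,np.ones(len(px))].T).T@R; o=-R.T@t
    return o+d*((z-o[2])/d[:,2])[:,None]
def proj(C,X):
    K,R,t=C; p=(np.atleast_2d(X)@R.T+t)@K.T; return p[:,:2]/p[:,2:]
def shot(n,f):
    C=cam(n); im=read_camera(n); cv2.imwrite(f"pics/{f}.png",im[:,:,::-1]); return C,im
E
python3 - <<'E'
from h import *
for n in("scene","side"):
    C,im=shot(n,n+"0"); print(n,(-C[1].T@C[2]).round(3),C[1][2].round(2))
a=cv2.imread("pics/scene0.png");b=cv2.imread("pics/side0.png")
s=state();print(s)
E
```

```text
scene [-0.323  0.615  0.873] [ 0.68 -0.45 -0.58]
side [ 0.231 -1.195  0.722] [ 0.28  0.84 -0.46]
{'time_s': 0.1, 'q': array([-1.45629527e+00,  2.91227868e-01, -1.54051731e-01,  1.12672098e+00,
        7.07476980e-06,  1.43149513e+00]), 'qvel': array([ 0.00150699, -0.00179985,  0.00254271,  0.00238835,  0.00018745,
        0.00215942]), 'joint_efforts': array([ 1.62570363e-03, -5.37978995e+01,  3.31917858e+01,  9.32891679e-03,
       -2.29550697e-04,  2.44727843e-06]), 'tcp_pos': array([ 0.13177905, -0.50777539,  0.23078738]), 'tool_rot': array([ 9.91958672e-01,  1.26560774e-01,  1.10033004e-05, -6.02033698e-04]), 'contact_force': array([0.95246511, 0.39761395, 0.04606691]), 'moment': array([-0.00651479,  0.02255381, -0.02116773]), 'grasp_force': 0.0, 'width': 0.08554133644189255}
```

View pics/scene0.png

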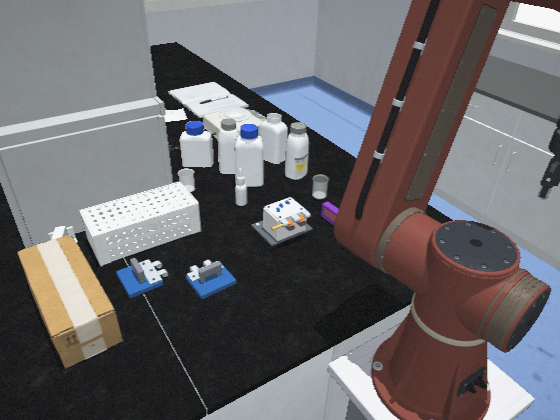

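View pics/side0.png

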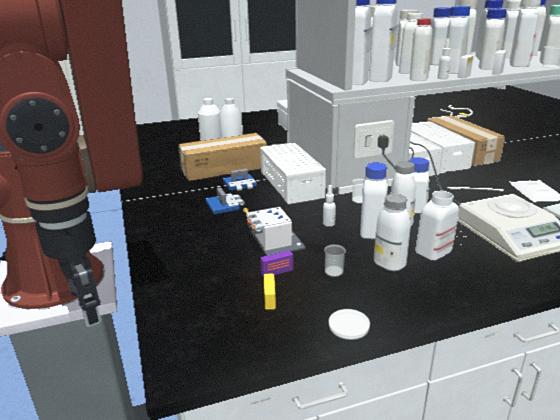

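The scene view shows the jamb at (285,215) with chips on top and two blue doors at (211,275) and (140,275). The side view shows the yellow scraper at (269,292), a purple look-alike at (277,263), the dish at (349,323), the beaker at (335,260) and the dropper at (329,210).

Run:
```python
from h import *
a=cv2.imread("pics/scene0.png");b=cv2.imread("pics/side0.png")
c=cv2.resize(a[190:310,110:330],None,fx=3.6,fy=3.6,interpolation=cv2.INTER_CUBIC)[:,:792]
d=cv2.resize(b[195:255,200:330],None,fx=3,fy=3); e=cv2.resize(b[235:315,245:355],None,fx=2,fy=2)
o=np.zeros((600,800,3),np.uint8); o[:c.shape[0],:c.shape[1]]=c; o[435:435+160,:220]=e; h=min(165,d.shape[0]); o[435:435+h,230:230+d.shape[1]]=d[:h]
cv2.imwrite("pics/c1.png",o)
S=cam("scene");D=cam("side")
for nm,C,im,lo,hi in(("blue doors",S,a,(100,140,60),(118,255,255)),("yel",D,b,(22,150,80),(34,255,255)),("purple",D,b,(130,100,50),(150,255,255)),("blue side",D,b,(100,140,60),(118,255,255))):
    m=cv2.inRange(cv2.cvtColor(im,cv2.COLOR_BGR2HSV),lo,hi)
    n,l,st,ce=cv2.connectedComponentsWithStats(m)
    for i in range(1,n):
        if st[i,4]>60: print(nm,st[i],ce[i].round(1),ray(C,ce[i],.016)[0].round(3))
for p in((335,272),(329,224),(349,325)): print(ray(D,p,0).round(3))
print(ray(S,[(285,212)],.085).round(3))
```

```text
blue doors [185 121  19  15 216] [194.4 127.6] [ 1.362 -0.064  0.016]
blue doors [241 124  17  15 231] [248.9 130.9] [ 1.219 -0.247  0.016]
blue doors [186 265  51  34 736] [212.5 283.5] [0.489 0.277 0.016]
blue doors [116 266  47  32 656] [134.6 282.4] [0.597 0.446 0.016]
yel [263 274  13  36 383] [269.4 291.1] [ 0.509 -0.275  0.016]
purple [260 250  34  27 495] [276.4 262.1] [ 0.566 -0.159  0.016]
blue side [377   0  19   4  70] [385.8   1.4] [5.588 7.942 0.016]
blue side [485   0  21  18 263] [495.4   8.9] [6.11  5.494 0.016]
blue side [435   6  35  11 289] [452.3  11.3] [5.327 5.513 0.016]
blue side [410 158  18  14 174] [419.7 164. ] [1.314 0.305 0.016]
blue side [367 163  19  16 237] [376.9 170.1] [1.13  0.312 0.016]
blue side [223 177  13  14  77] [228.4 182.8] [0.573 0.405 0.016]
blue side [206 196  34  19 310] [218.9 205.5] [0.499 0.233 0.016]
[[ 0.702 -0.235  0.   ]]
[[0.796 0.012 0.   ]]
[[ 0.643 -0.437  0.   ]]
[[ 0.579 -0.004  0.085]]
```

View pics/c1.png

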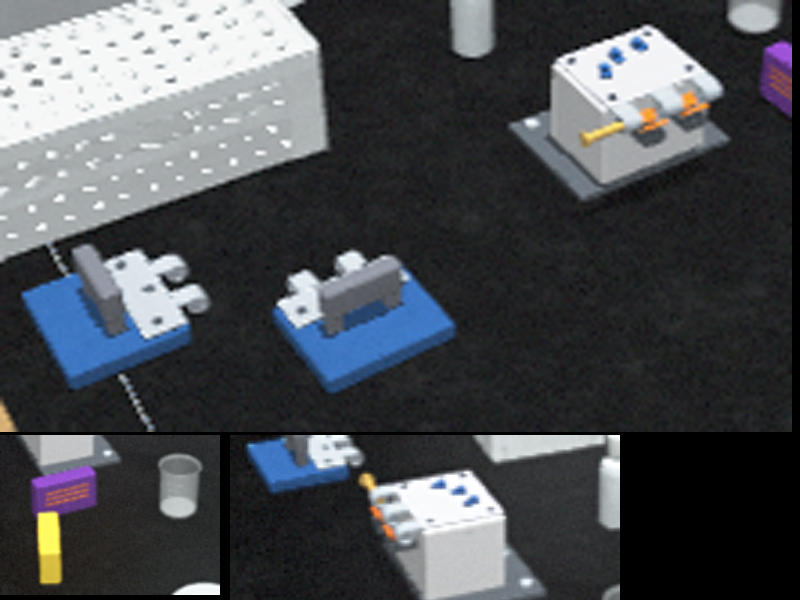

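Choice: of the doors at scene (211,275), about 0.56 m from the base, and (140,275), about 0.74 m, I take (211,275), with its knuckles pointing up-left. Of the scraper-shaped things, the one at side (269,292) is yellow and the one at (277,263) is purple, so I take the yellow one. The crop confirms both choices and shows three chips on the jamb top.

```bash
cat >> h.py <<'E'
def to(x,y,z,yaw=None):
    "tool shift (mm) and rz to reach world TCP x,y,z with tool-x at yaw (deg)"
    s=state(); R=Ro.from_quat(s["tool_rot"]).as_matrix(); d=R.T@(np.array([x,y,z])-s["tcp_pos"])*1000
    y0=np.degrees(np.arctan2(R[1,0],R[0,0])); rz=None if yaw is None else round(-np.radians((yaw-y0+90)%180-90),3)
    print("shift",d.round(1),"rz",rz,"yaw0",round(y0,2),"tcp",s["tcp_pos"].round(4),"t",round(s["time_s"],2))
E
python3 - <<'E'
from h import *
c=calibration("wrist");print(np.array(c["hand_eye"]).round(3),np.array(c["mtx"]).round(0))
to(.49,-.27,.33); to(.53,-.05,.38)
E
```

```text
[[-0.    -0.965 -0.262  0.067]
 [ 1.    -0.     0.     0.   ]
 [-0.    -0.262  0.965 -0.143]
 [ 0.     0.     0.     1.   ]] [[311.   0. 282.]
 [  0. 311. 209.]
 [  0.   0.   1.]]
shift [ 406.5 -140.3  -99. ] rz None yaw0 14.54 tcp [ 0.1318 -0.5078  0.2308] t 0.1
shift [ 500.4 -343.3 -148.7] rz None yaw0 14.54 tcp [ 0.1318 -0.5078  0.2308] t 0.1
```

Run:
```python
from h import *
to(.47,-.17,.30)
```

```text
shift [ 412.2 -242.1  -68.9] rz None yaw0 14.54 tcp [ 0.1318 -0.5078  0.2308] t 0.1
```

Call:
carry_out(
  motion=[
    {"tz":-60},
    {"tx":410,"ty":-240,"tz":-70},
    {"tx":410,"ty":-240,"tz":-70},
    {"tx":410,"ty":-240,"tz":-70},
    {"tx":410,"ty":-240,"tz":-70},
    {"tx":410,"ty":-240,"tz":-70},
    {"tx":410,"ty":-240,"tz":-70},
    {"tx":410,"ty":-240,"tz":-70},
    {"tx":410,"ty":-240,"tz":-70},
    {"tx":410,"ty":-240,"tz":-70},
    {"tx":410,"ty":-240,"tz":-70},
    {"tx":410,"ty":-240,"tz":-70},
    {"tx":410,"ty":-240,"tz":-70},
  ],
)

```text
validation failed for argument at $.mo...
```

Run:
```python
from h import *
shot("wrist","w1"); to(.47,-.17,.3)
```

```text
shift [ 412.2 -242.2  -68.8] rz None yaw0 14.54 tcp [ 0.1318 -0.5079  0.2309] t 0.15
```

View pics/w1.png

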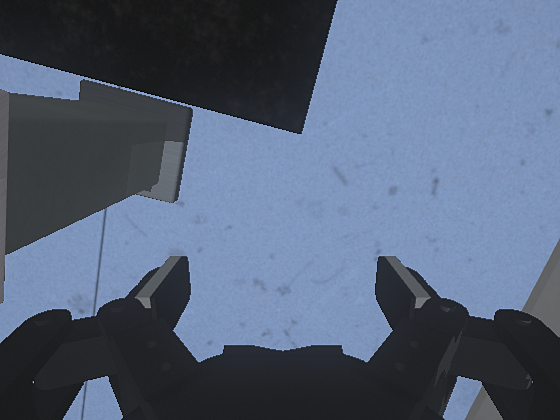

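The wrist view shows only the floor, because the move was refused. I'll try again with every field filled in.

Call:
carry_out(
  motion=[
    {"tx":0,"ty":0,"tz":-60,"rx":0,"ry":0,"rz":0},
    {"tx":410,"ty":-240,"tz":-70,"rx":0,"ry":0,"rz":0},
    {"tx":410,"ty":-240,"tz":-70,"rx":0,"ry":0,"rz":0},
    {"tx":410,"ty":-240,"tz":-70,"rx":0,"ry":0,"rz":0},
    {"tx":410,"ty":-240,"tz":-70,"rx":0,"ry":0,"rz":0},
    {"tx":410,"ty":-240,"tz":-70,"rx":0,"ry":0,"rz":0},
    {"tx":410,"ty":-240,"tz":-70,"rx":0,"ry":0,"rz":0},
    {"tx":410,"ty":-240,"tz":-70,"rx":0,"ry":0,"rz":0},
    {"tx":410,"ty":-240,"tz":-70,"rx":0,"ry":0,"rz":0},
    {"tx":410,"ty":-240,"tz":-70,"rx":0,"ry":0,"rz":0},
    {"tx":410,"ty":-240,"tz":-70,"rx":0,"ry":0,"rz":0},
  ],
  gripper=1,
)

```text
time_s: 1.52
tcp_pos: [0.468, -0.1731, 0.301]
tool_rot: [0.992, 0.127, -0.0, -0.0]
contact_force: [-0.5, -0.4, 0.5]
width: 0.0853
grasp_force: 0.0
```

Run:
```python
from h import *
C,im=shot("wrist","w2"); to(.47,-.17,.3)
hsv=cv2.cvtColor(im,cv2.COLOR_RGB2HSV)
for nm,lo,hi,z in(("yel",(22,120,80),(34,255,255),.052),("chip",(100,120,50),(120,255,255),.092),("orange",(5,170,120),(18,255,255),.07)):
    m=cv2.inRange(hsv,lo,hi); n,l,st,ce=cv2.connectedComponentsWithStats(m)
    for i in range(1,n):
        if st[i,4]>15:
            r=cv2.minAreaRect(np.argwhere(l==i)[:,::-1].astype(np.float32)); b=ray(C,cv2.boxPoints(r),z)
            print(nm,st[i],ce[i].round(1),ray(C,ce[i],z)[0].round(4),"box",b[:,:2].round(3).tolist())
```

```text
shift [ 3.  -2.8  1.2] rz None yaw0 14.5 tcp [ 0.4678 -0.1735  0.3012] t 1.57
yel [ 339  146   68   50 1346] [372.3 170. ] [ 0.5066 -0.2808  0.052 ] box [[0.508, -0.234], [0.531, -0.241], [0.505, -0.329], [0.481, -0.323]]
chip [162   0   9   7  49] [166.1   2.7] [ 0.6159 -0.0157  0.092 ] box [[0.617, -0.011], [0.619, -0.019], [0.614, -0.02], [0.612, -0.012]]
chip [186   0  10   9  63] [190.3   4. ] [ 0.6208 -0.0393  0.092 ] box [[0.622, -0.034], [0.626, -0.042], [0.62, -0.045], [0.616, -0.037]]
chip [139   6  11  18 113] [144.7  14.4] [0.6003 0.0034 0.092 ] box [[0.593, 0.009], [0.608, 0.007], [0.608, -0.003], [0.593, -0.0]]
chip [162   8  10   8  54] [166.4  10.7] [ 0.609  -0.0171  0.092 ] box [[0.607, -0.012], [0.612, -0.013], [0.612, -0.022], [0.606, -0.021]]
chip [188   8   9   9  59] [192.2  12.3] [ 0.6141 -0.0424  0.092 ] box [[0.615, -0.037], [0.619, -0.045], [0.613, -0.047], [0.61, -0.039]]
chip [  0  23   4  73 241] [ 1.2 62.1] [0.5192 0.1416 0.092 ] box [[0.556, 0.144], [0.557, 0.141], [0.486, 0.139], [0.486, 0.142]]
```

View pics/w2.png

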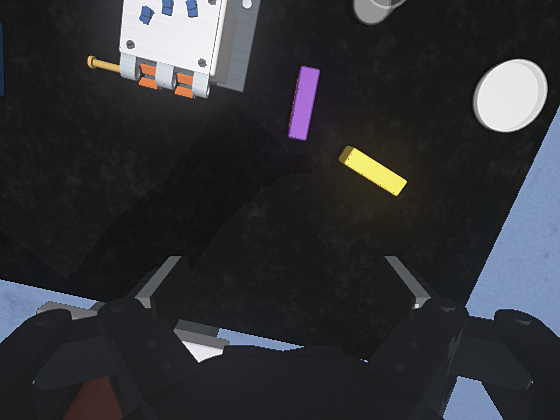

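The wrist view shows the yellow scraper at (372,170), the purple look-alike at (304,103), the jamb top cut off at the upper left with chips at (147,14), (167,6) and (192,8), and the dish at (510,95). Next I look at the jamb and door together.

Call:
carry_out(
  motion=[
    {"tx":50,"ty":-210,"tz":-60,"rx":0,"ry":0,"rz":0},
    {"tx":50,"ty":-210,"tz":-60,"rx":0,"ry":0,"rz":0},
    {"tx":50,"ty":-210,"tz":-60,"rx":0,"ry":0,"rz":0},
    {"tx":50,"ty":-210,"tz":-60,"rx":0,"ry":0,"rz":0},
    {"tx":50,"ty":-210,"tz":-60,"rx":0,"ry":0,"rz":0},
    {"tx":50,"ty":-210,"tz":-60,"rx":0,"ry":0,"rz":0},
  ],
  gripper=1,
)

```text
time_s: 2.33
tcp_pos: [0.4639, 0.0418, 0.3611]
tool_rot: [0.992, 0.126, -0.0, 0.0]
contact_force: [-0.8, -0.3, -0.3]
width: 0.085
grasp_force: 0.0
```

Run:
```python
from h import *
C,im=shot("wrist","w3"); to(.5,.02,.35); np.savez("w3.npz",K=C[0],R=C[1],t=C[2]); print(state()["q"].round(2))
```

```text
shift [29.5 29.9 11. ] rz None yaw0 14.44 tcp [0.4639 0.0416 0.361 ] t 2.38
[-0.07  0.14 -0.01  1.42 -0.    2.82]
```

View pics/w3.png

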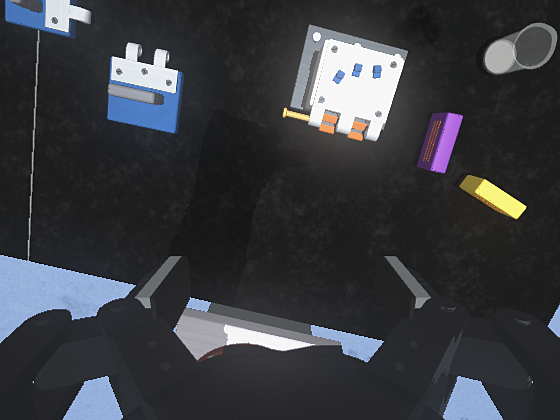

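View crop.

The view shows the near door at (146,93), knuckles upward, with its pull at (137,95). The jamb is at (358,85), its hinge side facing down at (345,125), and the beaker is at (520,50). I'll crop it enlarged to choose the edges.

Run:
```python
from h import *
a=cv2.imread("pics/w3.png")
j=cv2.resize(a[20:150,275:415],None,fx=3.5,fy=3.5,interpolation=cv2.INTER_CUBIC)
d=cv2.resize(a[35:140,98:193],None,fx=3.2,fy=3.2,interpolation=cv2.INTER_CUBIC)
o=np.zeros((460,800,3),np.uint8); o[:j.shape[0],:j.shape[1]]=j; o[:d.shape[0],495:495+d.shape[1]]=d
cv2.imwrite("pics/c2.png",o)
z=np.load("w3.npz");C=(z["K"],z["R"],z["t"])
g=a.min(axis=2); m=(g>175).astype(np.uint8)
for (x0,y0,x1,y1) in((275,20,415,150),(98,35,193,140)):
    mm=np.zeros_like(m); mm[y0:y1,x0:x1]=m[y0:y1,x0:x1]
    cs,_=cv2.findContours(mm,cv2.RETR_EXTERNAL,cv2.CHAIN_APPROX_NONE); c=max(cs,key=cv2.contourArea)
    ap=cv2.approxPolyDP(c,2.5,True)[:,0]; print(cv2.contourArea(c)); 
    for p in ap: print(p,ray(C,p,.085 if x0>200 else .019)[0,:2].round(4))
```

```text
6086.0
[325  40] [0.637  0.0323]
[310  99] [0.5671 0.0315]
[313 105] [0.561  0.0258]
[309 123] [0.5384 0.0247]
[319 125] [0.5392 0.0114]
[325 108] [0.5614 0.0099]
[341 113] [ 0.5606 -0.0118]
[337 130] [ 0.539  -0.0131]
[346 133] [ 0.5383 -0.0256]
[355 116] [ 0.5616 -0.0304]
[369 119] [ 0.5626 -0.0492]
[366 137] [ 0.54   -0.0526]
[375 140] [ 0.5393 -0.0653]
[385 122] [ 0.5642 -0.0705]
[404  61] [ 0.6389 -0.069 ]
[399  54] [ 0.6448 -0.0603]
[393  56] [ 0.6408 -0.0539]
[370  50] [ 0.6401 -0.0243]
[358  43] [ 0.6438 -0.0076]
[352  45] [ 0.6399 -0.0012]
1782.5
[112  57] [0.5571 0.3162]
[111  79] [0.5274 0.3144]
[175  92] [0.533  0.2216]
[177  71] [0.562  0.2234]
[164  67] [0.5626 0.2424]
[166  51] [0.5841 0.2428]
[155  51] [0.5802 0.2579]
[153  65] [0.5613 0.2581]
[136  61] [0.5604 0.2824]
[138  45] [0.5819 0.2823]
[127  44] [0.5793 0.2975]
[125  59] [0.5591 0.2979]
```

View pics/c2.png

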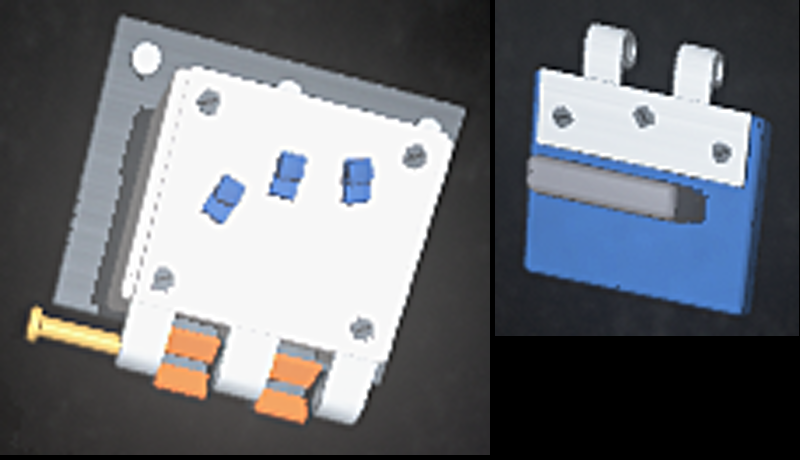

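Run:
```python
from h import *
to(.500,-.286,.15,73)
```

```text
shift [-46.7 326.2 211.1] rz -1.022 yaw0 14.44 tcp [0.4639 0.0416 0.361 ] t 2.38
```

Call:
carry_out(
  motion=[
    {"tx":-46,"ty":326,"tz":60,"rx":0,"ry":0,"rz":-1.022},
    {"tx":-46,"ty":326,"tz":60,"rx":0,"ry":0,"rz":-1.022},
    {"tx":-46,"ty":326,"tz":60,"rx":0,"ry":0,"rz":-1.022},
    {"tx":-46,"ty":326,"tz":60,"rx":0,"ry":0,"rz":-1.022},
    {"tx":-46,"ty":326,"tz":211,"rx":0,"ry":0,"rz":-1.022},
    {"tx":-46,"ty":326,"tz":211,"rx":0,"ry":0,"rz":-1.022},
    {"tx":-46,"ty":326,"tz":211,"rx":0,"ry":0,"rz":-1.022},
    {"tx":-46,"ty":326,"tz":211,"rx":0,"ry":0,"rz":-1.022},
    {"tx":-46,"ty":326,"tz":211,"rx":0,"ry":0,"rz":-1.022},
  ],
  gripper=1,
)

```text
time_s: 3.5
tcp_pos: [0.5005, -0.2849, 0.1499]
tool_rot: [0.804, 0.595, -0.0, -0.001]
contact_force: [0.9, -0.2, -0.5]
width: 0.0854
grasp_force: 0.0
```

Run:
```python
from h import *
C,im=shot("wrist","w4"); hsv=cv2.cvtColor(im,cv2.COLOR_RGB2HSV)
m=cv2.inRange(hsv,(22,120,60),(34,255,255)); V=hsv[:,:,2][m>0]; print(np.percentile(V,[5,25,50,75,95]))
th,_=cv2.threshold(V,0,255,cv2.THRESH_OTSU)
for mm in(m,m&((hsv[:,:,2]>th)*255).astype(np.uint8)):
    c=max(cv2.findContours(mm,0,2)[0],key=cv2.contourArea); r=cv2.minAreaRect(c); b=ray(C,cv2.boxPoints(r),.052)
    print(r,b[:,:2].round(4).tolist(),b.mean(0).round(4),np.linalg.norm(np.diff(b,axis=0),axis=1).round(4),np.degrees(np.arctan2(*(b[1]-b[0])[[1,0]])).round(1))
to(.5,-.286,.018)
```

```text
[207. 242. 242. 243. 249.]
((287.5, 204.5), (105.0, 31.0), 90.0) [[0.5065, -0.2391], [0.5291, -0.246], [0.5051, -0.3295], [0.4803, -0.3219]] [ 0.5052 -0.2841  0.052 ] [0.0237 0.0869 0.026 ] -17.0
((287.4999694824219, 202.49996948242188), (100.99998474121094, 28.999996185302734), 90.0) [[0.5072, -0.2393], [0.5284, -0.2458], [0.5053, -0.3258], [0.4822, -0.3187]] [ 0.5058 -0.2824  0.052 ] [0.0222 0.0832 0.0242] -17.0
shift [ -1.8  -0.9 133.2] rz None yaw0 73.03 tcp [ 0.5013 -0.2846  0.1512] t 3.55
```

View pics/w4.png

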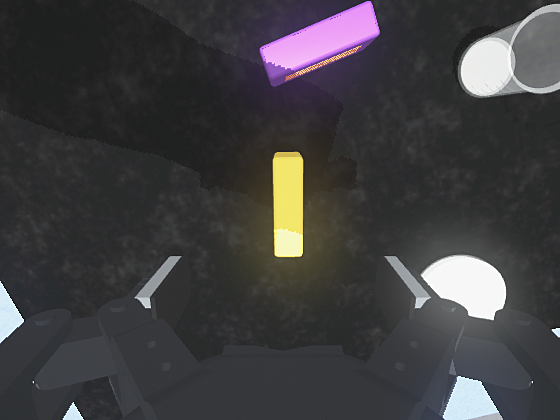

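The view from above shows the yellow top centred at (287,203) between the fingers and aligned with them, with the dish (463,290) and the purple block (320,45) clear. Measured 24 x 83 mm at (0.5055, -0.283), as it must be. I descend and grip.

Call:
carry_out(
  motion=[
    {"tx":3,"ty":3,"tz":62,"rx":0,"ry":0,"rz":0},
    {"tx":3,"ty":3,"tz":115,"rx":0,"ry":0,"rz":0},
    {"tx":3,"ty":3,"tz":132,"rx":0,"ry":0,"rz":0},
    {"tx":3,"ty":3,"tz":132,"rx":0,"ry":0,"rz":0},
    {"tx":3,"ty":3,"tz":132,"rx":0,"ry":0,"rz":0},
  ],
  gripper=1,
)

```text
time_s: 4.18
tcp_pos: [0.5068, -0.2832, 0.0208]
tool_rot: [0.803, 0.596, 0.001, 0.002]
contact_force: [0.3, -0.7, -0.3]
width: 0.0856
grasp_force: 0.0
```

Call:
carry_out(
  motion=[
    {"tx":0,"ty":0,"tz":0,"rx":0,"ry":0,"rz":0},
    {"tx":0,"ty":0,"tz":0,"rx":0,"ry":0,"rz":0},
    {"tx":0,"ty":0,"tz":0,"rx":0,"ry":0,"rz":0},
    {"tx":0,"ty":0,"tz":0,"rx":0,"ry":0,"rz":0},
    {"tx":0,"ty":0,"tz":0,"rx":0,"ry":0,"rz":0},
    {"tx":0,"ty":0,"tz":0,"rx":0,"ry":0,"rz":0},
    {"tx":0,"ty":0,"tz":0,"rx":0,"ry":0,"rz":0},
    {"tx":0,"ty":0,"tz":0,"rx":0,"ry":0,"rz":0},
  ],
  gripper=-1,
)

```text
time_s: 5.18
tcp_pos: [0.5054, -0.2824, 0.0187]
tool_rot: [0.803, 0.595, 0.0, 0.0]
contact_force: [-0.5, -0.1, 5.4]
width: 0.0231
grasp_force: 59.4
```

Run:
```python
from h import *
s=state();print(s["tcp_pos"],s["width"],s["grasp_force"],s["q"].round(2)); to(.57,-.16,.2,91.3)
```

```text
[ 0.50535545 -0.28236753  0.01868263] 0.023139737733992687 59.4480299949646 [-0.64  0.59 -0.29  0.69 -0.    1.23]
shift [ 135.8   26.4 -181.3] rz -0.318 yaw0 73.1 tcp [ 0.5054 -0.2824  0.0187] t 5.17
```

Call:
carry_out(
  motion=[
    {"tx":0,"ty":0,"tz":-62,"rx":0,"ry":0,"rz":0},
    {"tx":0,"ty":0,"tz":-124,"rx":0,"ry":0,"rz":0},
    {"tx":271,"ty":-14,"tz":-150,"rx":0,"ry":0,"rz":-0.318},
    {"tx":271,"ty":-14,"tz":-150,"rx":0,"ry":0,"rz":-0.318},
    {"tx":271,"ty":-14,"tz":-150,"rx":0,"ry":0,"rz":-0.318},
    {"tx":271,"ty":-14,"tz":-150,"rx":0,"ry":0,"rz":-0.318},
    {"tx":271,"ty":-14,"tz":-150,"rx":0,"ry":0,"rz":-0.318},
    {"tx":271,"ty":-14,"tz":-130,"rx":0,"ry":0,"rz":-0.318},
    {"tx":271,"ty":-14,"tz":-130,"rx":0,"ry":0,"rz":-0.318},
  ],
  gripper=-1,
)

```text
time_s: 6.3
tcp_pos: [0.5692, -0.0183, 0.1468]
tool_rot: [0.699, 0.715, -0.001, -0.001]
contact_force: [-0.0, -0.5, -1.8]
width: 0.023
grasp_force: 59.3
```

Run:
```python
from h import *
C,im=shot("wrist","w5"); to(.571,-.0195,.105,91.3); print(state()["grasp_force"])
```

```text
shift [-0.8  1.2 42.8] rz 0.0 yaw0 91.32 tcp [ 0.5698 -0.0187  0.1478] t 6.35
59.2745178937912
```

View pics/w5.png

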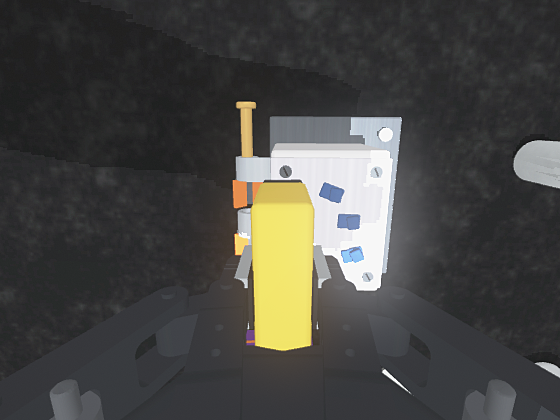

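Run:
```python
from h import *
C=cam("wrist"); print(ray(C,[(332,193),(348,221),(352,254)],.089).round(4)); print(ray(C,[(286,172),(376,172),(367,277),(272,147),(390,149),(380,290)],.085).round(4))
```

```text
[[ 0.6023  0.004   0.089 ]
 [ 0.6144 -0.0152  0.089 ]
 [ 0.6191 -0.0392  0.089 ]]
[[ 0.5715  0.0167  0.085 ]
 [ 0.6312  0.018   0.085 ]
 [ 0.6325 -0.0588  0.085 ]
 [ 0.562   0.0328  0.085 ]
 [ 0.6388  0.0333  0.085 ]
 [ 0.6431 -0.0691  0.085 ]]
```

The view shows chips at (332,193), (348,221) and (352,254), all ahead of the blade (yellow, x 253–313) and within its length. I lower it behind them, then sweep toward +x.

Call:
carry_out(
  motion=[
    {"tx":-1,"ty":1,"tz":20,"rx":0,"ry":0,"rz":0},
    {"tx":-1,"ty":1,"tz":36,"rx":0,"ry":0,"rz":0},
    {"tx":-1,"ty":1,"tz":42,"rx":0,"ry":0,"rz":0},
    {"tx":-1,"ty":1,"tz":42,"rx":0,"ry":0,"rz":0},
    {"tx":-1,"ty":1,"tz":42,"rx":0,"ry":0,"rz":0},
  ],
  gripper=-1,
)

```text
time_s: 6.98
tcp_pos: [0.572, -0.0199, 0.1069]
tool_rot: [0.699, 0.715, 0.0, 0.0]
contact_force: [-0.3, -0.5, -0.7]
width: 0.0233
grasp_force: 59.3
```

Call:
carry_out(
  motion=[
    {"tx":0,"ty":8,"tz":0,"rx":0,"ry":0,"rz":0},
    {"tx":0,"ty":17,"tz":0,"rx":0,"ry":0,"rz":0},
    {"tx":0,"ty":26,"tz":0,"rx":0,"ry":0,"rz":0},
    {"tx":0,"ty":35,"tz":0,"rx":0,"ry":0,"rz":0},
    {"tx":0,"ty":44,"tz":0,"rx":0,"ry":0,"rz":0},
    {"tx":0,"ty":53,"tz":0,"rx":0,"ry":0,"rz":0},
    {"tx":0,"ty":62,"tz":0,"rx":0,"ry":0,"rz":0},
    {"tx":0,"ty":71,"tz":0,"rx":0,"ry":0,"rz":0},
    {"tx":0,"ty":80,"tz":0,"rx":0,"ry":0,"rz":0},
    {"tx":0,"ty":89,"tz":0,"rx":0,"ry":0,"rz":0},
    {"tx":0,"ty":89,"tz":0,"rx":0,"ry":0,"rz":0},
    {"tx":0,"ty":89,"tz":-60,"rx":0,"ry":0,"rz":0},
    {"tx":0,"ty":89,"tz":-110,"rx":0,"ry":0,"rz":0},
    {"tx":0,"ty":30,"tz":-150,"rx":0,"ry":0,"rz":0},
    {"tx":0,"ty":0,"tz":-160,"rx":0,"ry":0,"rz":0},
    {"tx":0,"ty":-30,"tz":-160,"rx":0,"ry":0,"rz":0},
    {"tx":0,"ty":-30,"tz":-160,"rx":0,"ry":0,"rz":0},
  ],
  gripper=-1,
)

```text
time_s: 9.1
tcp_pos: [0.5399, -0.0204, 0.2671]
tool_rot: [0.699, 0.715, 0.0, 0.0]
contact_force: [0.6, -0.5, -2.1]
width: 0.023
grasp_force: 59.8
```

Run:
```python
from h import *
C,im=shot("wrist","w6"); hsv=cv2.cvtColor(im,cv2.COLOR_RGB2HSV)
def blobs(im,C):
    m=cv2.inRange(cv2.cvtColor(im,cv2.COLOR_RGB2HSV),(98,110,50),(122,255,255)); n,l,st,ce=cv2.connectedComponentsWithStats(m)
    for i in range(1,n):
        if st[i,4]>15: print(st[i],ray(C,ce[i],.089)[0,:2].round(3),ray(C,ce[i],.004)[0,:2].round(3))
blobs(im,C); S,im=shot("scene","s6"); print("scene"); blobs(im,S)
to(.5055,-.283,.12,73)
```

```text
[379 157   7  17  70] [0.642 0.008] [ 0.669 -0.002]
scene
[185 121  19  15 228] [ 1.218 -0.006] [ 1.385 -0.073]
[241 124  17  15 235] [ 1.087 -0.173] [ 1.24  -0.258]
[116 265  47  33 688] [0.52  0.461] [0.611 0.444]
[185 264  52  35 780] [0.421 0.306] [0.501 0.272]
shift [-261.5  -42.5  146.6] rz 0.32 yaw0 91.31 tcp [ 0.5419 -0.0206  0.2666] t 9.2
```

Run:
```python
from h import *
side=shot("side","d6")
for f,n in(("scene0","scene"),("s6","scene"),("side0","side"),("d6","side"),("w6","wrist")):
    im=cv2.imread(f"pics/{f}.png"); C=cam(n)
    m=cv2.inRange(cv2.cvtColor(im,cv2.COLOR_BGR2HSV),(98,90,30),(125,255,255)); k,l,st,ce=cv2.connectedComponentsWithStats(m)
    print(f)
    for i in range(1,k):
        a,b=ray(C,ce[i],.089)[0,:2],ray(C,ce[i],.004)[0,:2]
        if st[i,4]>2 and .5<b[0]<.95 and -.2<b[1]<.12: print(st[i],a.round(3),b.round(3))
```

```text
scene0
[286 200   4   4  10] [ 0.614 -0.035] [ 0.715 -0.106]
[280 203   3   4   9] [ 0.611 -0.01 ] [ 0.712 -0.078]
[277 208   3   4   9] [0.596 0.009] [ 0.696 -0.056]
s6
side0
[278 215   5   4   9] [ 0.617 -0.047] [0.669 0.107]
d6
[292 230   3   3   7] [ 0.621 -0.139] [0.673 0.003]
[292 237   2   2   4] [ 0.608 -0.17 ] [ 0.659 -0.032]
w6
[285 107   6   1   6] [0.546 0.062] [0.547 0.066]
[379 157   7  17  81] [0.644 0.007] [ 0.671 -0.003]
```

No blue remains on the jamb top, and the side view shows chips at foot-plate height. I return the scraper to its place.

Call:
carry_out(
  motion=[
    {"tx":-261,"ty":-42,"tz":50,"rx":0,"ry":0,"rz":0.32},
    {"tx":-261,"ty":-42,"tz":50,"rx":0,"ry":0,"rz":0.32},
    {"tx":-261,"ty":-42,"tz":80,"rx":0,"ry":0,"rz":0.32},
    {"tx":-261,"ty":-42,"tz":110,"rx":0,"ry":0,"rz":0.32},
    {"tx":-261,"ty":-42,"tz":146,"rx":0,"ry":0,"rz":0.32},
    {"tx":-261,"ty":-42,"tz":190,"rx":0,"ry":0,"rz":0.32},
    {"tx":-261,"ty":-42,"tz":230,"rx":0,"ry":0,"rz":0.32},
    {"tx":-261,"ty":-42,"tz":230,"rx":0,"ry":0,"rz":0.32},
  ],
  gripper=-1,
)

```text
time_s: 10.25
tcp_pos: [0.5038, -0.2811, 0.033]
tool_rot: [0.804, 0.595, -0.001, -0.003]
contact_force: [1.0, -0.3, -1.1]
width: 0.0233
grasp_force: 59.6
```

Run:
```python
from h import *
to(.5055,-.283,.019,73)
```

```text
shift [-1.3  2.2 14. ] rz -0.0 yaw0 72.97 tcp [ 0.5038 -0.2811  0.033 ] t 10.25
```

Call:
carry_out(
  motion=[
    {"tx":0,"ty":0,"tz":8,"rx":0,"ry":0,"rz":0},
    {"tx":0,"ty":0,"tz":14,"rx":0,"ry":0,"rz":0},
    {"tx":0,"ty":0,"tz":16,"rx":0,"ry":0,"rz":0},
    {"tx":0,"ty":0,"tz":16,"rx":0,"ry":0,"rz":0},
    {"tx":0,"ty":0,"tz":16,"rx":0,"ry":0,"rz":0},
  ],
  gripper=-1,
)

```text
time_s: 10.88
tcp_pos: [0.5058, -0.2826, 0.0207]
tool_rot: [0.804, 0.595, 0.0, 0.0]
contact_force: [-0.3, -0.4, -1.5]
width: 0.0236
grasp_force: 59.6
```

Call:
carry_out(
  motion=[
    {"tx":0,"ty":0,"tz":2,"rx":0,"ry":0,"rz":0},
    {"tx":0,"ty":0,"tz":2,"rx":0,"ry":0,"rz":0},
    {"tx":0,"ty":0,"tz":2,"rx":0,"ry":0,"rz":0},
  ],
  gripper=-1,
)

```text
time_s: 11.25
tcp_pos: [0.5059, -0.2826, 0.0187]
tool_rot: [0.804, 0.595, 0.0, 0.0]
contact_force: [-1.6, 0.8, 4.6]
width: 0.0233
grasp_force: 60.4
```

Call:
carry_out(
  motion=[
    {"tx":0,"ty":0,"tz":0,"rx":0,"ry":0,"rz":0},
    {"tx":0,"ty":0,"tz":0,"rx":0,"ry":0,"rz":0},
    {"tx":0,"ty":0,"tz":0,"rx":0,"ry":0,"rz":0},
    {"tx":0,"ty":0,"tz":0,"rx":0,"ry":0,"rz":0},
    {"tx":0,"ty":0,"tz":0,"rx":0,"ry":0,"rz":0},
    {"tx":0,"ty":0,"tz":0,"rx":0,"ry":0,"rz":0},
    {"tx":0,"ty":0,"tz":-40,"rx":0,"ry":0,"rz":0},
    {"tx":0,"ty":0,"tz":-100,"rx":0,"ry":0,"rz":0},
    {"tx":0,"ty":0,"tz":-130,"rx":0,"ry":0,"rz":0},
    {"tx":0,"ty":0,"tz":-130,"rx":0,"ry":0,"rz":0},
  ],
  gripper=1,
)

```text
time_s: 12.5
tcp_pos: [0.5071, -0.2835, 0.151]
tool_rot: [0.804, 0.595, 0.001, 0.002]
contact_force: [-0.2, -0.8, -0.8]
width: 0.0853
grasp_force: 0.0
```

Run:
```python
from h import *
C,im=shot("wrist","w7"); hsv=cv2.cvtColor(im,cv2.COLOR_RGB2HSV)
m=cv2.inRange(hsv,(22,120,60),(34,255,255)); c=max(cv2.findContours(m,0,2)[0],key=cv2.contourArea); r=cv2.minAreaRect(c); b=ray(C,cv2.boxPoints(r),.052); print(r,b.mean(0).round(4),np.linalg.norm(np.diff(b,axis=0),axis=1).round(4))
to(.49,.23,.30,93.2)
```

```text
((281.4229736328125, 207.39834594726562), (105.29400634765625, 33.07172393798828), 88.68309020996094) [ 0.5069 -0.2843  0.052 ] [0.0254 0.088  0.0279]
shift [ 485.5 -165.2 -151.5] rz -0.353 yaw0 72.98 tcp [ 0.5061 -0.2828  0.1491] t 12.55
```

Run:
```python
from h import *
to(.57,0.0,.28,91.3)
```

```text
shift [ 289.   -21.4 -131.1] rz -0.32 yaw0 72.98 tcp [ 0.5061 -0.2828  0.1491] t 12.55
```

Call:
carry_out(
  motion=[
    {"tx":0,"ty":0,"tz":-62,"rx":0,"ry":0,"rz":0},
    {"tx":289,"ty":-21,"tz":-130,"rx":0,"ry":0,"rz":-0.32},
    {"tx":289,"ty":-21,"tz":-130,"rx":0,"ry":0,"rz":-0.32},
    {"tx":289,"ty":-21,"tz":-130,"rx":0,"ry":0,"rz":-0.32},
    {"tx":289,"ty":-21,"tz":-130,"rx":0,"ry":0,"rz":-0.32},
    {"tx":289,"ty":-21,"tz":-130,"rx":0,"ry":0,"rz":-0.32},
    {"tx":289,"ty":-21,"tz":-130,"rx":0,"ry":0,"rz":-0.32},
    {"tx":289,"ty":-21,"tz":-130,"rx":0,"ry":0,"rz":-0.32},
    {"tx":289,"ty":-21,"tz":-130,"rx":0,"ry":0,"rz":-0.32},
  ],
  gripper=1,
)

```text
time_s: 13.68
tcp_pos: [0.5696, -0.0009, 0.2773]
tool_rot: [0.699, 0.715, -0.001, -0.001]
contact_force: [0.1, 0.3, 0.6]
width: 0.0855
grasp_force: 0.0
```

Run:
```python
from h import *
C,im=shot("wrist","w8"); np.savez("w8.npz",K=C[0],R=C[1],t=C[2]); hsv=cv2.cvtColor(im,cv2.COLOR_RGB2HSV); to(.57,0,.28)
for nm,lo,hi,z in(("chip",(98,90,30),(125,255,255),.012),("orange",(3,150,90),(20,255,255),.077)):
    n,l,st,ce=cv2.connectedComponentsWithStats(cv2.inRange(hsv,lo,hi))
    for i in range(1,n):
        if st[i,4]>12: print(nm,st[i],ray(C,ce[i],z)[0].round(4),ray(C,ce[i],.089)[0].round(4))
g=im.min(2); m=np.zeros(g.shape,np.uint8); m[g>150]=255
for px in((.0,)): print(proj(C,[(.561,.033,.085),(.641,.033,.085),(.641,-.07,.085),(.561,-.07,.085),(.545,-.02,.077)]).round(0))
c=max(cv2.findContours(m[:250],0,1)[0],key=cv2.contourArea); ap=cv2.approxPolyDP(c,2.2,True)[:,0]
for p in ap: print(p,ray(C,p,.085)[0,:2].round(4))
```

```text
shift [ 1.   0.3 -2.4] rz None yaw0 91.22 tcp [ 0.5697 -0.001   0.2776] t 13.72
chip [348 170  12  18 149] [ 0.6634 -0.0028  0.012 ] [0.6455 0.01   0.089 ]
chip [ 19 315  16  12  16] [ 0.1882 -0.2283  0.012 ] [ 0.26   -0.1729  0.089 ]
orange [269 292  13   1  13] [ 0.5634 -0.1352  0.077 ] [ 0.5635 -0.1282  0.089 ]
orange [269 295  14   1  14] [ 0.5641 -0.1393  0.077 ] [ 0.5642 -0.1322  0.089 ]
[[275. 155.]
 [350. 157.]
 [343. 246.]
 [274. 245.]
 [260. 201.]]
[361 133] [0.6507 0.0577]
[327 133] [0.6151 0.0569]
[327 140] [0.6156 0.0498]
[335 137] [0.6238 0.053 ]
[343 142] [0.6326 0.0481]
[341 154] [0.6313 0.0355]
[335 151] [0.6247 0.0385]
[277 151] [0.5631 0.0372]
[274 161] [0.5601 0.0265]
[253 162] [0.5375 0.025 ]
[255 175] [0.5397 0.011 ]
[275 177] [0.5614 0.0093]
[275 185] [5.615e-01 4.000e-04]
[271 184] [0.5571 0.0015]
[270 190] [ 0.5561 -0.0053]
[274 191] [ 0.5605 -0.0063]
[273 196] [ 0.5595 -0.0119]
[262 193] [ 0.5473 -0.0088]
[254 195] [ 0.5385 -0.0113]
[254 210] [ 0.5385 -0.0285]
[260 212] [ 0.5452 -0.0306]
[260 222] [ 0.5452 -0.0424]
[267 225] [ 0.5531 -0.0458]
[274 223] [ 0.561  -0.0432]
[273 230] [ 0.56   -0.0516]
[263 226] [ 0.5486 -0.0471]
[255 228] [ 0.5395 -0.0497]
[256 242] [ 0.5407 -0.0666]
[338 246] [ 0.6353 -0.0695]
[345 240] [ 0.6429 -0.062 ]
[354 240] [ 0.6532 -0.0618]
[358 186] [0.6524 0.0013]
[347 186] [0.6404 0.001 ]
[347 173] [0.6393 0.0153]
[353 169] [0.6454 0.0198]
[359 171] [0.6521 0.0178]
```

Run:
```python
from h import *
to(.525,0.28,.20,93.2)
```

```text
shift [281.9 -38.6  77.7] rz -0.034 yaw0 91.22 tcp [ 0.5697 -0.001   0.2776] t 13.72
```

Call:
carry_out(
  motion=[
    {"tx":280,"ty":-50,"tz":20,"rx":0,"ry":0,"rz":-0.035},
    {"tx":280,"ty":-50,"tz":20,"rx":0,"ry":0,"rz":-0.035},
    {"tx":280,"ty":-50,"tz":50,"rx":0,"ry":0,"rz":-0.035},
    {"tx":280,"ty":-50,"tz":75,"rx":0,"ry":0,"rz":-0.035},
    {"tx":280,"ty":-50,"tz":75,"rx":0,"ry":0,"rz":-0.035},
    {"tx":280,"ty":-50,"tz":75,"rx":0,"ry":0,"rz":-0.035},
    {"tx":280,"ty":-50,"tz":75,"rx":0,"ry":0,"rz":-0.035},
  ],
  gripper=1,
)

```text
time_s: 14.6
tcp_pos: [0.5141, 0.278, 0.2034]
tool_rot: [0.687, 0.727, -0.0, 0.0]
contact_force: [0.0, -0.5, -0.1]
width: 0.0853
grasp_force: 0.0
```

Run:
```python
from h import *
C,im=shot("wrist","w9"); np.savez("w9.npz",K=C[0],R=C[1],t=C[2]); hsv=cv2.cvtColor(im,cv2.COLOR_RGB2HSV); to(.515,.267,.025,93.2); print("cam",(-C[1].T@C[2]).round(3))
g=im.min(2); H=300
wm=((g>150)*255).astype(np.uint8); bm=cv2.inRange(hsv,(98,110,50),(122,255,255)); gm=cv2.inRange(hsv,(0,0,60),(179,60,150))
print(proj(C,[(.515,.267,.05),(.574,.27,.011)]).round(0))
for nm,m,z in(("white",wm,.019),("blue",bm,.016)):
    m=m.copy(); m[H:]=0
    for c in cv2.findContours(m,0,1)[0]:
        if cv2.contourArea(c)>400:
            print(nm,cv2.contourArea(c))
            for p in cv2.approxPolyDP(c,2.5,True)[:,0]: print(p,ray(C,p,z)[0,:2].round(4))
```

```text
shift [-1.070e+01 -1.000e-01  1.788e+02] rz 0.001 yaw0 93.24 tcp [0.5144 0.2777 0.2038] t 14.65
cam [0.51  0.344 0.346]
[[282. 205.]
 [336. 196.]]
white 2993.5
[297 154] [0.5275 0.3146]
[295 238] [0.5318 0.2216]
[322 238] [0.5619 0.2233]
[324 222] [0.5624 0.2422]
[344 220] [0.5842 0.2457]
[342 206] [0.5803 0.2615]
[324 207] [0.5609 0.2593]
[325 187] [0.5599 0.2814]
[345 186] [0.5811 0.2837]
[346 172] [0.5805 0.2987]
[327 172] [0.5605 0.2976]
[326 154] [0.5577 0.3163]
white 4077.5
[351  56] [0.5729 0.4105]
[348  89] [0.5734 0.3807]
[367  91] [0.5924 0.38  ]
[364 115] [0.5923 0.3572]
[379 115] [0.6074 0.358 ]
[384  91] [0.6091 0.3809]
[408  93] [0.6331 0.3804]
[406 109] [0.6336 0.3653]
[402 105] [0.629  0.3689]
[401 108] [0.6284 0.366 ]
[406 117] [0.6348 0.3577]
[419 115] [0.6476 0.3603]
[424  92] [0.6488 0.3822]
[442  93] [0.6668 0.3823]
[447  58] [0.6655 0.4141]
white 1264.5
[380  37] [0.5985 0.4285]
[450  40] [0.6652 0.4297]
[454  25] [0.6665 0.4425]
[385  20] [0.6011 0.443 ]
[381  23] [0.5978 0.4403]
white 21566.5
[513   0] [0.7166 0.466 ]
[505  45] [0.7185 0.4285]
[454  40] [0.669  0.4299]
[505  45] [0.7185 0.4285]
[456 258] [0.7168 0.2078]
[508 299] [0.7891 0.1591]
[518 299] [0.801  0.1598]
[522 287] [0.8016 0.1757]
[520 299] [0.8034 0.1599]
[559 299] [0.8496 0.1625]
[559 164] [0.803  0.3198]
[533 249] [0.8016 0.2236]
[559 158] [0.8012 0.326 ]
[559 108] [0.7867 0.375 ]
[540 169] [0.7845 0.3135]
[559 100] [0.7845 0.3825]
[559   0] [0.759  0.4684]
blue 4918.0
[244 147] [0.472  0.3183]
[244 238] [0.4744 0.2172]
[320 240] [0.5604 0.2197]
[293 237] [0.5296 0.2216]
[295 154] [0.5256 0.3142]
[326 152] [0.5579 0.3181]
[325 149] [0.5566 0.3211]
blue 6306.5
[347   0] [0.5643 0.4583]
[342  90] [0.5681 0.3798]
[347  90] [0.5731 0.3801]
[349  56] [0.5716 0.411 ]
[362  54] [0.5839 0.4135]
[447  57] [0.6667 0.4156]
[445  91] [0.6708 0.3847]
[459   0] [0.6683 0.4643]
```

View pics/w9.png

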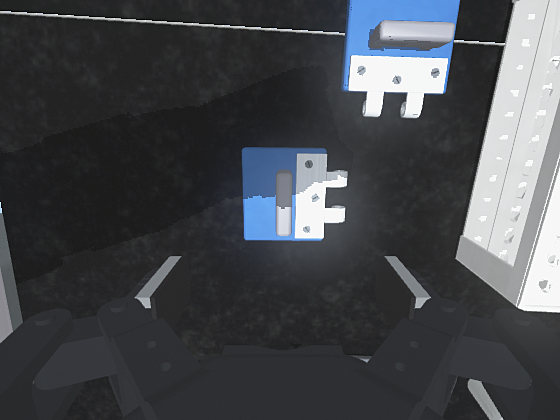

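The view shows the near door's pull at (283,203), parallel to the fingers' pads, with knuckles at (337,179) and (335,214), and the other door higher up at (400,45). The pull is at (0.516, 0.268) and the door yaw about 2.7°. I grip it.

Call:
carry_out(
  motion=[
    {"tx":-10,"ty":1,"tz":60,"rx":0,"ry":0,"rz":0},
    {"tx":-10,"ty":1,"tz":120,"rx":0,"ry":0,"rz":0},
    {"tx":-10,"ty":1,"tz":160,"rx":0,"ry":0,"rz":0},
    {"tx":-10,"ty":1,"tz":178,"rx":0,"ry":0,"rz":0},
    {"tx":-10,"ty":1,"tz":178,"rx":0,"ry":0,"rz":0},
    {"tx":-10,"ty":1,"tz":178,"rx":0,"ry":0,"rz":0},
  ],
  gripper=1,
)

```text
time_s: 15.4
tcp_pos: [0.5166, 0.2685, 0.0267]
tool_rot: [0.687, 0.727, 0.001, 0.0]
contact_force: [-0.2, -0.1, 0.7]
width: 0.0858
grasp_force: 0.0
```

Call:
carry_out(
  motion=[
    {"tx":0,"ty":0,"tz":0,"rx":0,"ry":0,"rz":0},
    {"tx":0,"ty":0,"tz":0,"rx":0,"ry":0,"rz":0},
    {"tx":0,"ty":0,"tz":0,"rx":0,"ry":0,"rz":0},
    {"tx":0,"ty":0,"tz":0,"rx":0,"ry":0,"rz":0},
    {"tx":0,"ty":0,"tz":0,"rx":0,"ry":0,"rz":0},
    {"tx":0,"ty":0,"tz":0,"rx":0,"ry":0,"rz":0},
    {"tx":0,"ty":0,"tz":0,"rx":0,"ry":0,"rz":0},
    {"tx":0,"ty":0,"tz":0,"rx":0,"ry":0,"rz":0},
  ],
  gripper=-1,
)

```text
time_s: 16.4
tcp_pos: [0.5155, 0.2691, 0.0256]
tool_rot: [0.686, 0.727, 0.0, 0.0]
contact_force: [-1.6, 0.4, 5.5]
width: 0.0152
grasp_force: 60.1
```

Run:
```python
from h import *
s=state(); print(s["q"].round(2)); to(.484,-.022,.18,91.5)
```

```text
[ 0.36  0.58 -0.28  0.71  0.    1.87]
shift [-288.7  -48.2 -154.5] rz 0.032 yaw0 93.33 tcp [0.5155 0.2691 0.0256] t 16.4
```

Call:
carry_out(
  motion=[
    {"tx":0,"ty":0,"tz":-30,"rx":0,"ry":0,"rz":0},
    {"tx":0,"ty":0,"tz":-80,"rx":0,"ry":0,"rz":0},
    {"tx":0,"ty":0,"tz":-140,"rx":0,"ry":0,"rz":0},
    {"tx":0,"ty":0,"tz":-155,"rx":0,"ry":0,"rz":0},
    {"tx":-50,"ty":-8,"tz":-155,"rx":0,"ry":0,"rz":0.032},
    {"tx":-100,"ty":-16,"tz":-155,"rx":0,"ry":0,"rz":0.032},
    {"tx":-150,"ty":-24,"tz":-155,"rx":0,"ry":0,"rz":0.032},
    {"tx":-200,"ty":-32,"tz":-155,"rx":0,"ry":0,"rz":0.032},
    {"tx":-240,"ty":-40,"tz":-155,"rx":0,"ry":0,"rz":0.032},
    {"tx":-270,"ty":-48,"tz":-155,"rx":0,"ry":0,"rz":0.032},
    {"tx":-288,"ty":-48,"tz":-140,"rx":0,"ry":0,"rz":0.032},
    {"tx":-288,"ty":-48,"tz":-125,"rx":0,"ry":0,"rz":0.032},
    {"tx":-288,"ty":-48,"tz":-110,"rx":0,"ry":0,"rz":0.032},
    {"tx":-288,"ty":-48,"tz":-110,"rx":0,"ry":0,"rz":0.032},
    {"tx":-288,"ty":-48,"tz":-110,"rx":0,"ry":0,"rz":0.032},
  ],
  gripper=-1,
)

```text
time_s: 18.27
tcp_pos: [0.4839, -0.0211, 0.135]
tool_rot: [0.698, 0.716, -0.0, -0.0]
contact_force: [0.3, -0.4, -4.2]
width: 0.0151
grasp_force: 59.2
```

Run:
```python
from h import *
C,im=shot("wrist","w10"); s=state(); print(s["grasp_force"],s["width"]); to(.4845,-.0213,.135,91.5)
zd=s["tcp_pos"][2]-.0256
hsv=cv2.cvtColor(im,cv2.COLOR_RGB2HSV); g=im.min(2); wm=((g>150)*255).astype(np.uint8); wm[300:]=0
print("zd",zd,proj(C,[(.4845,-.02,zd+.05),(.5455,-.001,zd+.019),(.5455,-.041,zd+.019),(.5455,.018,.085),(.5455,-.059,.085)]).round(0).tolist())
for c in cv2.findContours(wm,0,1)[0]:
    if cv2.contourArea(c)>150:
        print("white",cv2.contourArea(c))
        for p in cv2.approxPolyDP(c,2,True)[:,0]: print(p,ray(C,p,zd+.019)[0,:2].round(4),ray(C,p,.085)[0,:2].round(4))
cv2.imwrite("pics/c10.png",cv2.resize(im[110:290,200:400,::-1],None,fx=3.3,fy=3.3))
```

```text
59.244555830955505 0.015414561734014056
shift [-0.1  0.2  0.3] rz 0.0 yaw0 91.51 tcp [ 0.4843 -0.0212  0.1353] t 18.32
zd 0.10974223454519018 [[283.0, 284.0], [406.0, 222.0], [396.0, 293.0], [383.0, 172.0], [370.0, 283.0]]
white 18319.0
[376 159] [0.5273 0.0301] [0.5405 0.0257]
[375 181] [0.528  0.0195] [0.5414 0.012 ]
[404 184] [0.5422 0.0184] [0.5598 0.0106]
[404 199] [0.5432 0.011 ] [0.561  0.0009]
[416 204] [0.5494 0.0086] [ 0.5691 -0.0021]
[393 206] [0.5382 0.0073] [ 0.5546 -0.0038]
[392 213] [0.5381 0.0037] [ 0.5545 -0.0085]
[388 214] [0.5362 0.0031] [ 0.552  -0.0092]
[389 217] [0.5369 0.0015] [ 0.5529 -0.0112]
[395 217] [0.5399 0.0016] [ 0.5568 -0.0111]
[396 213] [0.5401 0.0037] [ 0.5571 -0.0084]
[403 213] [0.5436 0.0038] [ 0.5616 -0.0083]
[403 217] [0.5439 0.0017] [ 0.5619 -0.011 ]
[410 217] [0.5474 0.0018] [ 0.5665 -0.0109]
[407 235] [ 0.5471 -0.0077] [ 0.5661 -0.0233]
[370 238] [ 0.5285 -0.0098] [ 0.542 -0.026]
[395 243] [ 0.5415 -0.0122] [ 0.5589 -0.0291]
[396 248] [ 0.5424 -0.015 ] [ 0.56   -0.0326]
[396 244] [ 0.5421 -0.0128] [ 0.5597 -0.0298]
[399 244] [ 0.5437 -0.0127]
[... 302 characters left out ...]
1] [ 0.5278 -0.04  ] [ 0.5411 -0.0651]
[353 290] [ 0.5224 -0.0396] [ 0.5341 -0.0645]
[353 293] [ 0.5225 -0.0414] [ 0.5343 -0.0668]
[364 295] [ 0.5285 -0.0424] [ 0.5421 -0.0681]
[366 287] [ 0.5291 -0.0376] [ 0.5429 -0.0619]
[378 284] [ 0.5353 -0.0357] [ 0.5509 -0.0594]
[390 286] [ 0.5419 -0.0367] [ 0.5593 -0.0607]
[411 297] [ 0.5539 -0.043 ] [ 0.575  -0.0689]
[506 295] [ 0.6048 -0.0404] [ 0.6408 -0.0656]
[536 160] [0.6035 0.0316] [0.6391 0.0277]
[530 159] [0.6006 0.032 ] [0.6353 0.0282]
[531 153] [0.6004 0.0349] [0.6351 0.0318]
[409 151] [0.5425 0.0343] [0.5602 0.0311]
[406 156] [0.5414 0.0319] [0.5588 0.028 ]
[446 157] [0.5605 0.0319] [0.5834 0.0281]
[463 160] [0.5688 0.0307] [0.5942 0.0265]
```

Still holding (59 N). The door's near knuckle is centred at y 0.000, and the gap between jamb knuckles is centred at y ≈ -0.0005, so they line up. I lower it in stages and watch the force.

Call:
carry_out(
  motion=[
    {"tx":0,"ty":0.5,"tz":12,"rx":0,"ry":0,"rz":0},
    {"tx":0,"ty":0.5,"tz":22,"rx":0,"ry":0,"rz":0},
    {"tx":0,"ty":0.5,"tz":30,"rx":0,"ry":0,"rz":0},
    {"tx":0,"ty":0.5,"tz":35,"rx":0,"ry":0,"rz":0},
    {"tx":0,"ty":0.5,"tz":35,"rx":0,"ry":0,"rz":0},
    {"tx":0,"ty":0.5,"tz":35,"rx":0,"ry":0,"rz":0},
  ],
  gripper=-1,
)

```text
time_s: 19.08
tcp_pos: [0.4847, -0.0214, 0.1005]
tool_rot: [0.698, 0.716, 0.0, 0.0]
contact_force: [0.9, 0.4, -3.6]
width: 0.0151
grasp_force: 59.4
```

Call:
carry_out(
  motion=[
    {"tx":0,"ty":0,"tz":3,"rx":0,"ry":0,"rz":0},
    {"tx":0,"ty":0,"tz":6,"rx":0,"ry":0,"rz":0},
    {"tx":0,"ty":0,"tz":6,"rx":0,"ry":0,"rz":0},
    {"tx":0,"ty":0,"tz":6,"rx":0,"ry":0,"rz":0},
  ],
  gripper=-1,
)

```text
time_s: 19.58
tcp_pos: [0.4845, -0.0213, 0.0943]
tool_rot: [0.698, 0.716, 0.0, -0.0]
contact_force: [-0.3, -1.1, -4.7]
width: 0.0153
grasp_force: 59.4
```

Call:
carry_out(
  motion=[
    {"tx":0,"ty":0,"tz":1,"rx":0,"ry":0,"rz":0},
    {"tx":0,"ty":0,"tz":1.5,"rx":0,"ry":0,"rz":0},
    {"tx":0,"ty":0,"tz":1.5,"rx":0,"ry":0,"rz":0},
    {"tx":0,"ty":0,"tz":1.5,"rx":0,"ry":0,"rz":0},
  ],
  gripper=-1,
)

```text
time_s: 20.08
tcp_pos: [0.4846, -0.0214, 0.0928]
tool_rot: [0.698, 0.716, 0.0, 0.0]
contact_force: [-0.3, 0.3, -4.1]
width: 0.0146
grasp_force: 59.4
```

Call:
carry_out(
  motion=[
    {"tx":0,"ty":0,"tz":0.7,"rx":0,"ry":0,"rz":0},
    {"tx":0,"ty":0,"tz":1.2,"rx":0,"ry":0,"rz":0},
    {"tx":0,"ty":0,"tz":1.2,"rx":0,"ry":0,"rz":0},
    {"tx":0,"ty":0,"tz":1.2,"rx":0,"ry":0,"rz":0},
  ],
  gripper=-1,
)

```text
time_s: 20.58
tcp_pos: [0.4845, -0.0213, 0.0921]
tool_rot: [0.698, 0.716, 0.0, 0.0]
contact_force: [-3.9, 0.9, 5.9]
width: 0.015
grasp_force: 60.9
```

Contact: the push is upward and toward -x, so the door is a little too far in +x. I shift it back slightly and seat it.

Call:
carry_out(
  motion=[
    {"tx":0,"ty":-0.5,"tz":0,"rx":0,"ry":0,"rz":0},
    {"tx":0,"ty":-0.5,"tz":0.5,"rx":0,"ry":0,"rz":0},
    {"tx":0,"ty":-0.5,"tz":0.5,"rx":0,"ry":0,"rz":0},
    {"tx":0,"ty":-0.5,"tz":0.5,"rx":0,"ry":0,"rz":0},
  ],
  gripper=-1,
)

```text
time_s: 21.08
tcp_pos: [0.4843, -0.0214, 0.0917]
tool_rot: [0.698, 0.716, 0.0, 0.0]
contact_force: [-4.6, 1.2, 8.9]
width: 0.0149
grasp_force: 61.5
```

Run:
```python
from h import *
C,im=shot("wrist","w11"); s=state(); print(s["contact_force"].round(1),s["moment"].round(2),s["tcp_pos"].round(4))
```

```text
[-3.6  0.8  8.6] [ 0.1   0.24 -0.02] [ 0.4843 -0.0214  0.0917]
```

Call:
carry_out(
  motion=[
    {"tx":0,"ty":-0.5,"tz":0,"rx":0,"ry":0,"rz":0},
    {"tx":0,"ty":-1,"tz":0,"rx":0,"ry":0,"rz":0},
    {"tx":0,"ty":-1,"tz":0,"rx":0,"ry":0,"rz":0},
    {"tx":0,"ty":-1,"tz":0,"rx":0,"ry":0,"rz":0},
  ],
  gripper=-1,
)

```text
time_s: 21.62
tcp_pos: [0.4836, -0.0215, 0.0913]
tool_rot: [0.698, 0.716, 0.0, 0.0]
contact_force: [0.5, 0.6, 2.9]
width: 0.0152
grasp_force: 60.4
```

Call:
carry_out(
  motion=[
    {"tx":0,"ty":0,"tz":0.4,"rx":0,"ry":0,"rz":0},
    {"tx":0,"ty":0,"tz":0.8,"rx":0,"ry":0,"rz":0},
    {"tx":0,"ty":0,"tz":0.8,"rx":0,"ry":0,"rz":0},
    {"tx":0,"ty":0,"tz":0.8,"rx":0,"ry":0,"rz":0},
  ],
  gripper=-1,
)

```text
time_s: 22.12
tcp_pos: [0.4835, -0.0215, 0.0909]
tool_rot: [0.698, 0.716, 0.0, 0.0]
contact_force: [-2.0, 0.7, 9.2]
width: 0.015
grasp_force: 61.7
```

Run:
```python
from h import *
for n in("side","scene"):
    C,im=shot(n,n+"9"); hsv=cv2.cvtColor(im,cv2.COLOR_RGB2HSV)
    for nm,lo,hi in(("yel",(22,150,80),(34,255,255)),("blue",(98,90,30),(125,255,255))):
        k,l,st,ce=cv2.connectedComponentsWithStats(cv2.inRange(hsv,lo,hi))
        for i in range(1,k):
            b=ray(C,ce[i],.01)[0,:2]
            if st[i,4]>3 and .4<b[0]<.95 and -.35<b[1]<.15: print(n,nm,st[i],b.round(3),ray(C,ce[i],.089)[0,:2].round(3))
s=state();print(s["time_s"],s["contact_force"].round(1),s["grasp_force"])
```

```text
side yel [376 246   7   7  26] [ 0.858 -0.188] [ 0.788 -0.3  ]
side yel [264 274  12  36 382] [ 0.511 -0.268] [ 0.48 -0.37]
side blue [212 217  42  25 506] [0.492 0.069] [ 0.463 -0.071]
side blue [292 230   3   3   7] [ 0.669 -0.007] [ 0.621 -0.139]
side blue [292 237   2   2   4] [ 0.656 -0.042] [ 0.608 -0.17 ]
scene yel [296 166   2   4   7] [ 0.878 -0.255] [ 0.768 -0.175]
scene blue [285 227  28  22 326] [ 0.533 -0.033] [0.455 0.026]
22.225 [-1.7  1.2  9.8] 61.72291159629822
```

```bash
python3 -c "
from station import *
print(finish_job())"
```

```text
the job is handed in; nothing more can be done
None
```

I handed the job in at about 22 s with the door held by its pull (about 60 N), lowered until contact force and height showed it home in the cradles, and the scraper standing back in its place. I saw no chips left on the jamb top, though I located only two of the three afterwards, and no pass/fail verdict was returned.

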